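# Slide a loaded bat under the drying shelf

### The arm

A 6-joint arm with a two-finger parallel gripper is mounted at the origin on the work surface. World frame = base frame: x ahead of the robot, y to its left, z up, the work surface at z = 0. Lengths are in m, angles in rad, forces in N, time in s.
With the tool pointing down it reaches from about 0.4 to 0.825 m from the base axis. Payload 7 kg.
Tool frame: the origin (TCP) lies at the very end of the fingers, on their centre line; the grasp point (between the pads) lies 19 mm behind it (tcp_to_grasp is the distance from the TCP to the grasp point, in m); x points along the fingers, z is the direction in which the jaws open and shut, and the axes are right-handed (so a half turn about x gives the same grasp; the last joint's range is limited). The gripper opens to 88 mm and grips with 3 to 60 N. Pads are 19 mm wide; open, the fingers measure 130 mm over their backs; the gripper's body (78 mm by 193 mm) begins 47 mm behind the grasp point.
Start: joints at [-0.876, 0.359, 0.012, 0, -1.224, -0.288], TCP at [0.267, -0.62, 0.227] pointing down, gripper open.
Joint ranges: [-3.07, 3.07], [-1.43, 2.12], [-1.02, 1.25], [-3.03, 1.67], [-3.05, -0], [-3.03, 3.03]. Speed limits (rad/s): [2.39, 2.39, 3.01, 3.14, 3.14, 3.14].

### API

Orientations are given as [roll, pitch, yaw] about the fixed x, y, z axes, in that order (R = Rz(yaw) Ry(pitch) Rx(roll)).
In Python, from station import get_state, grab_frame, job_done, tcp_to_grasp gives the robot as it stands. The module is installed in compiled form; this text tells all that it offers.
- The arm moves only by the shell command python3 -m crank 'ROWS' [FORCE]. ROWS is JSON, a list of rows, each a list of 7 numbers: the shift along the tool's x, y, z in m, then the turn, a rotation vector about the tool's x, y, z in rad, then the opening, from 0 (shut) to 1 (fully open). In form: [[x, y, z, wx, wy, wz, fingers], ...]. A call has 1 to 10 rows; each row is the pose to reach, as a shift and turn from the pose commanded when the call began, along the tool's axes at that moment; what a row does not reach only later rows make up. A row lasts 1/8 s, in which the tool goes at most 62.5 mm and 10.7 degrees, less where a joint would pass 70% of its speed; a pose out of reach is approached as far as the arm can. A call with a gripper value outside its range is refused whole. The fingers move at their own pace and stop on an object; FORCE is the grip in N (left out, the last holds). Time passes only in rows, so rows that repeat a pose let the fingers close. It gives the time, the measured TCP pose, the force and the opening at its end, in the units of the state.
- get_state(): the state, without advancing time (a new reading comes with each control period).
- grab_frame(name): name is "side" or "top"; returns a dict with "pixels" (420x560x3 uint8, red, green, blue), "vfov" (degrees; the focal length in pixels is half the picture's height over the tangent of half this angle, whatever the lens; pixels are square), "cx", "cy" (the principal point, pixels), "extrinsics" (4x4, takes a point from world to camera coordinates). Camera axes: x right, y up, looking along -z (the intrinsics and any distortion apply to the point x, -y, -z); pixel columns grow to the right and rows downward; lengths in m; the calibration is good to about 2 mm. A picture is of the moment at which its call begins. There is no depth.
- job_done(): hands the job in, once; it reports no verdict.
The state is a dict: "t": time; "q": joint angles; "qd": joint speeds; "joint_efforts": joint torques, N m; "eef_pos": TCP position; "ee_rot": TCP orientation; "force": force on the tool from outside, world axes, zero at the start; "moment": the same for the moment, N m; "width": finger opening in m.
Only numpy, scipy, OpenCV 4.12 (cv2) and the standard library are available. Lean on these libraries where they do the work, as an engineer would, in place of code of your own. Each camera call takes 0.05 s, during which the arm holds its last target.

### The job

Slide the round plaster bat with the freshly made pot on it under the low slatted shelf, centred from side to side, and push it gently against the sprung back stop until the red pointer stands in the green band, then let go. Keep the bat flat on the table, do not touch the soft pot or let it shift on the bat, and leave the jar, the vase and the brush where they are.

Things in the scene. Friction and masses are not known exactly. Their poses are not given: they have to be found in the camera images.
- bat_center (a point): Centre of the loose round white plaster bat (disc, diameter 150 mm, 25 mm thick, about 0.6 kg), half-way up its thickness: 12.5 mm above the table. It lies flat on the table and slides with friction; the pot stands on it.
- pot_mid (a point): Middle (42.5 mm above its foot) of the soft unfired clay pot, 85 mm high, at most 84 mm wide, about 0.3 kg, standing loose near the middle of the bat. z axis along the pot, upward.
- shelf: Low wooden drying shelf, fixed; origin and axes as bay. The slatted top spans x -100 to +100 mm, y -170 to +170 mm, underside 200 mm and top 212 mm above the table, with fixed pots on it. Corner legs leave 300 mm free between them in y; side rails above them have their underside 180 mm above the table.
- bay (a point): Point on the table below the shelf's middle. x axis: horizontal, inward, from the open front (robot's side) to the back; y left; z up. The bat belongs on the line y = 0 (within 20 mm), against the back stop; its near edge is then 0 to 32 mm inside the shelf's front edge, so an upright tool would strike the shelf: lean it back toward the open front by about 30 degrees.
- back_stop (a joint): How far the sprung stop is pressed, m: 0 at rest, 0.022 fully in; green band 0.005 to 0.015. Black plate 130 mm wide, 6 to 42 mm above the table, on bay y = 0, sliding along bay x. Its face rests at bay x 0.053 to 0.067, different each time: feel or read it. Spring 0.22 N/mm; the bat's friction holds it pressed. Red pointer on a white gauge behind the shelf, 23 cm up.
- jar_mid (a point): Bystander: clay-coloured jar with white lid, 72 mm wide, 90 mm high; point half-way up. Stands beside the shelf.
- vase_mid (a point): Bystander: sage-green flared vase, 72 mm wide, 105 mm high; point half-way up. Stands beside the shelf.
- brush_grip (a point): Bystander: wooden brush, 170 mm long, lying on the table off to the side; point on its handle.
Things that resemble listed ones, but are neither listed nor needed, are in the scene too. Of the things that look like the part that bears bat_center, the middle-sized one is meant.

How it is judged:
By the outcome, as a careful person would: the job done as asked, in the order asked, and still so for the second after the job is handed in, with the robot touching nothing.
It also fails if it takes over 59 s, if anything falls off the work surface, if the arm or the gripper's body presses on something with over 40 N, if the wrist force passes 120 N, or if a joint passes its speed limit or range.

## Working session

There is one attempt and no reset: what is moved stays moved. The work goes in short steps, Python scripts to look and compute and a shell command to move; the robot and the scene stay as the last step left them, time stands still between calls to the robot, and variables do not carry over. Pictures are saved under pics/ and viewed, and the job is handed in when it is done.

```bash
mkdir -p pics; ls; python3 - <<'E'
from station import *
import cv2,numpy as np
s=get_state();print(s, tcp_to_grasp)
for n in("side","top"):
    f=grab_frame(n);cv2.imwrite(f"pics/{n}0.png",f["pixels"][:,:,::-1]);print(n,f["vfov"],f["cx"],f["cy"],np.round(f["extrinsics"],4).tolist(),[k for k in f])
E
```

```text
pics
{'t': 0.0, 'q': array([-8.75903365e-01,  3.59378645e-01,  1.10401226e-02, -3.20392593e-04,
       -1.22410823e+00, -2.88116266e-01]), 'qd': array([ 0.00027421, -0.00042217,  0.00077256, -0.00182744,  0.00205477,
        0.00062643]), 'joint_efforts': array([ 1.42088484e-03, -5.82714593e+01,  2.93060911e+01,  6.99731067e+00,
        6.72025941e-03, -2.31981066e-04]), 'eef_pos': array([ 0.26683942, -0.61947427,  0.22562523]), 'ee_rot': array([0.10763508, 1.56911864, 2.08509899]), 'force': array([ 0.69972342, -0.14699376, -0.16753851]), 'moment': array([-0.0206505 , -0.01727341, -0.02018785]), 'width': 0.08765074869408425} 0.0188
side 44.200063702476754 274.6139256883566 207.6982829746285 [[0.4274, 0.904, 0.0037, -0.2411], [-0.8584, 0.4046, 0.3154, 0.467], [0.2837, -0.138, 0.949, -1.5495], [0.0, 0.0, 0.0, 1.0]] ['pixels', 'vfov', 'cx', 'cy', 'extrinsics']
top 43.904305952363096 289.6503690978421 211.45154195322033 [[-0.023, -0.9997, -0.0106, 0.0327], [0.9971, -0.0237, 0.0725, -0.5924], [-0.0727, -0.0089, 0.9973, -1.3898], [0.0, 0.0, 0.0, 1.0]] ['pixels', 'vfov', 'cx', 'cy', 'extrinsics']
```

View pics/side0.png

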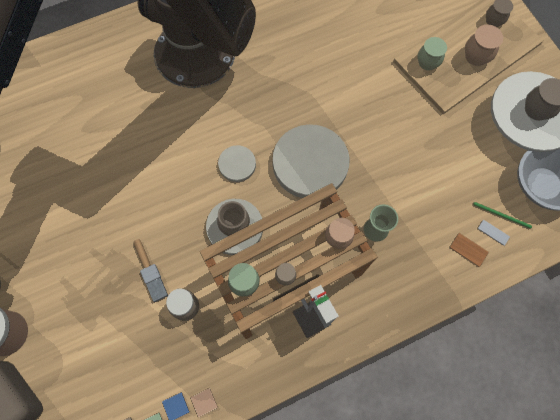

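View pics/top0.png

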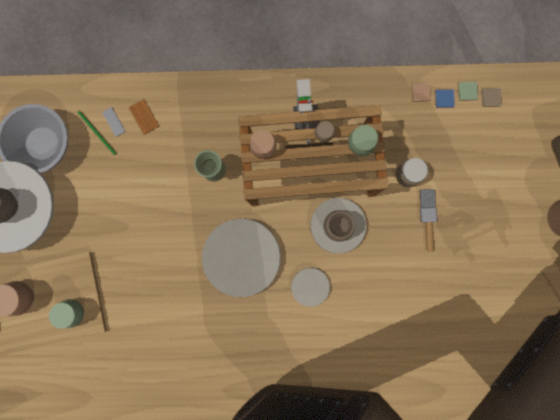

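```bash
cat > h.py <<'E'
from station import *
import cv2,numpy as np
def cam(n):
    f=grab_frame(n);return f
def K(f):
    h=f["pixels"].shape[0];F=h/2/np.tan(np.radians(f["vfov"]/2));return F,f["cx"],f["cy"]
def proj(f,p):
    F,cx,cy=K(f);E=f["extrinsics"];c=E[:3,:3]@np.array(p,float)+E[:3,3]
    return np.array([cx+F*c[0]/-c[2],cy-F*c[1]/-c[2]])
def ray(f,uv):
    F,cx,cy=K(f);E=f["extrinsics"];d=np.array([(uv[0]-cx)/F,-(uv[1]-cy)/F,-1]);R=E[:3,:3]
    return -R.T@E[:3,3],R.T@d
def onz(f,uv,z):
    o,d=ray(f,uv);return o+d*(z-o[2])/d[2]
def tri(f,a,g,b):
    o,d=ray(f,a);p,e=ray(g,b);A=np.stack([d,-e],1);s=np.linalg.lstsq(A,p-o,rcond=None)[0]
    x,y=o+d*s[0],p+e*s[1];return (x+y)/2,np.linalg.norm(x-y)
E
python3 - <<'E'
from h import *
T=cam("top");S=cam("side")
print(proj(S,[0,0,0]),proj(T,[0,0,0]))
cv2.imwrite("pics/tc.png",cv2.resize(T["pixels"][60:310,190:450,::-1],None,fx=2.4,fy=2.4,interpolation=cv2.INTER_CUBIC))
cv2.imwrite("pics/sc.png",cv2.resize(S["pixels"][130:350,130:410,::-1],None,fx=2.7,fy=2.7,interpolation=cv2.INTER_CUBIC))
np.save("top0.npy",T["pixels"]);np.save("side0.npy",S["pixels"])
for n,t,s,z in [("jar",(415,170),(180,300),.09),("vase",(209,162),(384,217),.105),("brush tip",(430,250),(139,243),.005),("brush other end",(429,191),(157,300),.005),("small disc",(311,286),(237,163),.02),("big",(241,257),(311,160),.02),("bat",(339,224),(234,225),.025),("pot rim",(340,226),(232,214),.11),("shelf FL",(245,197),(337,190),.212),("shelf FR",(388,186),(204,258),.212)]:
    p,e=tri(T,t,S,s);print(n,p.round(3),round(e,4),onz(T,t,z).round(3),onz(S,s,z).round(3))
E
```

```text
[194.14774676  51.83031133] [301.90784972 433.53973737]
jar [ 0.688 -0.307  0.092] 0.0011 [ 0.688 -0.308  0.09 ] [ 0.687 -0.307  0.09 ]
vase [0.718 0.222 0.116] 0.0024 [0.719 0.222 0.105] [0.716 0.227 0.105]
brush tip [ 0.481 -0.361 -0.006] 0.0049 [ 0.48  -0.36   0.005] [ 0.486 -0.357  0.005]
brush other end [ 0.642 -0.369 -0.008] 0.0024 [ 0.641 -0.364  0.005] [ 0.645 -0.368  0.005]
small disc [ 0.391 -0.033  0.016] 0.0014 [ 0.391 -0.034  0.02 ] [ 0.393 -0.033  0.02 ]
big [0.473 0.153 0.025] 0.0004 [0.473 0.153 0.02 ] [0.472 0.154 0.02 ]
bat [ 0.555 -0.113  0.033] 0.0001 [ 0.556 -0.113  0.025] [ 0.553 -0.112  0.025]
pot rim [ 0.547 -0.11   0.099] 0.0 [ 0.547 -0.109  0.11 ] [ 0.551 -0.11   0.11 ]
shelf FL [0.622 0.129 0.177] 0.0106 [0.616 0.121 0.212] [0.633 0.125 0.212]
shelf FR [ 0.639 -0.218  0.177] 0.0081 [ 0.633 -0.215  0.212] [ 0.65  -0.213  0.212]
```

View pics/tc.png

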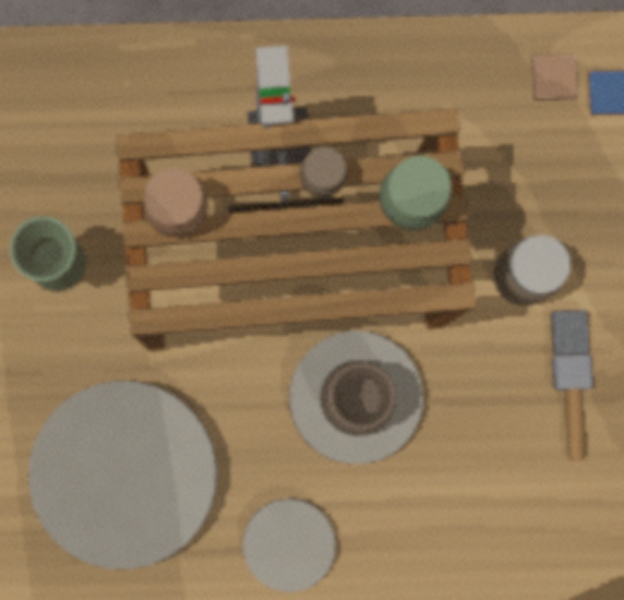

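View pics/sc.png

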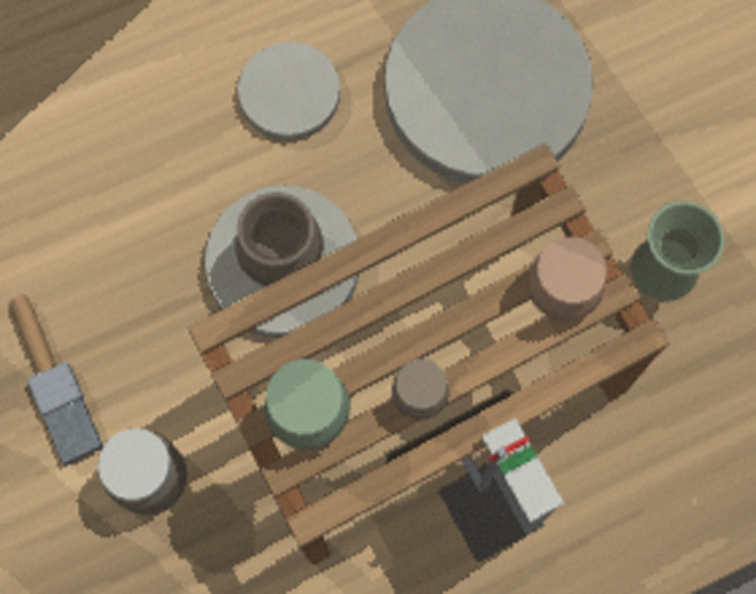

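```bash
python3 - <<'E'
from h import *
T=cam("top");S=cam("side");print(ray(T,(0,0))[0],ray(S,(0,0))[0])
t=lambda a:(a[0]/2.4+190,a[1]/2.4+60)
s=lambda a:(a[0]/2.7+130,a[1]/2.7+130)
FLt,FRt,BLt,BRt=[onz(T,t(a),.212) for a in [(133,331),(473,303),(117,137),(457,110)]]
FLs,FRs=[onz(S,s(a),.212) for a in [(547,145),(190,330)]]
BLs,BRs=[onz(S,s(a),.212) for a in [(665,338),(298,540)]]
for n,a in zip("FLt FRt BLt BRt FLs FRs BLs BRs".split(),[FLt,FRt,BLt,BRt,FLs,FRs,BLs,BRs]):print(n,a.round(4))
for F,G,B,C in[(FLt,FRt,BLt,BRt),(FLs,FRs,BLs,BRs)]:
    print(np.linalg.norm(F-G),np.linalg.norm(B-C),np.linalg.norm(F-B),np.linalg.norm(G-C),"c",(F+G+B+C)/4, "yaw",[np.degrees(np.arctan2(-(d)[0],d[1])) for d in (F-G,B-C)])
# stop plate ends (top edge, z .042)
print("plate side",onz(S,s((387,457)),.042),onz(S,s((510,393)),.042))
print("plate top",onz(T,t((229,209)),.042),onz(T,t((343,200)),.042))
print("gauge", tri(T,t((275,94)),S,s((516,456))))
# discs
for f,n in((T,"t"),(S,"s")):
    h=cv2.cvtColor(f["pixels"],cv2.COLOR_RGB2HSV)
    m=((h[...,1]<45)&(h[...,2]>90)).astype(np.uint8)
    cs,_=cv2.findContours(m,cv2.RETR_EXTERNAL,cv2.CHAIN_APPROX_NONE)
    for c in cs:
        if cv2.contourArea(c)>500:
            e=cv2.fitEllipse(cv2.convexHull(c));print(n,[np.round(x,1) for x in e],onz(f,e[0],.025).round(4),onz(f,e[0],.018).round(4))
E
```

```text
[0.49041326 0.00623361 1.42930677] [ 0.94341541 -0.18474547  1.32394657]
FLt [0.6135 0.1203 0.212 ]
FRt [ 0.633  -0.2128  0.212 ]
BLt [0.8068 0.1329 0.212 ]
BRt [ 0.8253 -0.204   0.212 ]
FLs [0.6153 0.1225 0.212 ]
FRs [ 0.6347 -0.2151  0.212 ]
BLs [0.806  0.1322 0.212 ]
BRs [ 0.8251 -0.2038  0.212 ]
0.3336428724570835 0.33740816844300975 0.19373367252519413 0.192494611977167 c [ 0.71962086 -0.04091889  0.212     ] yaw [np.float64(3.3480251211035315), np.float64(3.1356395766674185)]
0.33818475956233013 0.3366030639521381 0.19088704749142701 0.19066894182491245 c [ 0.72027066 -0.04104782  0.212     ] yaw [np.float64(3.290596163678614), np.float64(3.2541469519311343)]
plate side [ 0.77405992 -0.10298131  0.042     ] [0.76934203 0.0253656  0.042     ]
plate top [0.76562526 0.02603886 0.042     ] [ 0.77262561 -0.10208796  0.042     ]
gauge (array([ 0.84101916, -0.02386023,  0.22970044]), np.float64(0.0005763640840580637))
t [array([310. , 286.7]), array([37.2, 37.5]), np.float64(161.0)] [ 0.3897 -0.031   0.025 ] [ 0.3892 -0.0312  0.018 ]
t [array([240.7, 257.5]), array([76.8, 77.8]), np.f
[... 628 characters left out ...]
018 ]
s [array([153.3, 282.2]), array([18.8, 48.6]), np.float64(158.3)] [ 0.6038 -0.3575  0.025 ] [ 0.6019 -0.3585  0.018 ]
s [array([243.5, 277.9]), array([28.1, 31.6]), np.float64(132.7)] [ 0.6908 -0.1473  0.025 ] [ 0.6895 -0.1471  0.018 ]
s [array([233.3, 224.6]), array([51.6, 56.4]), np.float64(65.7)] [ 0.5511 -0.1136  0.025 ] [ 0.549  -0.1132  0.018 ]
s [array([236.5, 162.6]), array([34.9, 37.5]), np.float64(84.2)] [ 0.3939 -0.0344  0.025 ] [ 0.3909 -0.0336  0.018 ]
s [array([310.6, 159.7]), array([70.6, 76.8]), np.float64(99.1)] [0.4721 0.1522 0.025 ] [0.4696 0.154  0.018 ]
s [array([550. , 141.9]), array([100.5, 155.7]), np.float64(148.1)] [0.7068 0.7761 0.025 ] [0.7056 0.7813 0.018 ]
```

```bash
cat >> h.py <<'E'
from scipy.spatial.transform import Rotation as Ro
YAW=np.radians(3.27);BC=np.array([.720,-.041,0]);BX=np.array([np.cos(YAW),np.sin(YAW),0]);BY=np.array([-np.sin(YAW),np.cos(YAW),0])
def bay(p):
    d=np.array(p)-BC;return np.array([d@BX,d@BY,p[2]])
def unbay(b):return BC+b[0]*BX+b[1]*BY+np.array([0,0,b[2]])
def cur():
    s=get_state();return np.array(s["eef_pos"]),Ro.from_euler("xyz",s["ee_rot"])
def want(lean,sgn,yaw=0):
    c=Ro.from_rotvec([0,0,yaw]);bx=c.apply(BX);by=c.apply(BY)
    x=np.sin(lean)*bx-np.cos(lean)*np.array([0,0,1]);z=sgn*by
    return Ro.from_matrix(np.stack([x,np.cross(z,x),z],1))
def delta(p,R):
    p0,R0=cur();return R0.inv().apply(np.array(p)-p0),(R0.inv()*R).as_rotvec()
E
python3 - <<'E'
from h import *
p,R=cur();print(R.as_matrix().round(3))
print(bay([.552,-.1115,.0125]),bay([.547,-.11,.1]))
for sg in(1,-1):
  for h in (.2,):
    b=bay([.552,-.1115,0]);t=unbay([b[0]-.069-.02,b[1],h]);a,w=delta(t,want(np.radians(30),sg));print(sg,t,a.round(3),w.round(3),np.degrees(np.linalg.norm(w)))
E
```

```text
[[-0.    -0.918 -0.396]
 [ 0.    -0.396  0.918]
 [-1.     0.     0.001]]
[-0.17174788 -0.06080228  0.0125    ] [-0.17665417 -0.05901951  0.1       ]
1 [ 0.46314491 -0.11657667  0.2       ] [ 0.026 -0.379  0.385] [ 0.341  0.092 -0.518] 35.953562991869426
-1 [ 0.46314491 -0.11657667  0.2       ] [ 0.026 -0.379  0.385] [-2.706  0.725  0.129] 160.66222541596838
```

```bash
python3 -m crank '[[0.003,-0.038,0.038,0.03,0.01,-0.05,1],[0.006,-0.08,0.08,0.08,0.02,-0.11,1],[0.008,-0.12,0.12,0.12,0.03,-0.18,1],[0.01,-0.16,0.16,0.16,0.04,-0.24,1],[0.013,-0.2,0.2,0.2,0.05,-0.3,1],[0.016,-0.24,0.24,0.24,0.06,-0.36,1],[0.019,-0.28,0.28,0.28,0.075,-0.43,1],[0.022,-0.32,0.325,0.32,0.085,-0.48,1],[0.025,-0.36,0.365,0.341,0.092,-0.518,1],[0.026,-0.379,0.385,0.341,0.092,-0.518,1]]'; python3 - <<'E'
from h import *
p,R=cur();s=get_state();print(p,s["q"].round(3),s["force"],bay(p));b=bay([.552,-.1115,0]);t=unbay([b[0]-.089,b[1],.2]);print(delta(t,want(np.radians(30),1)))
E
```

```text
t: 1.55
eef_pos: [0.4589, -0.1295, 0.2016]
ee_rot: [-1.581, 1.051, 0.047]
force: [0.7, -1.2, 0.2]
width: 0.0878
[ 0.45885445 -0.12946318  0.20155935] [ 0.196 -0.255 -0.902  0.184 -0.416 -1.859] [ 0.73855787 -1.15916806  0.17831476] [-0.26576641 -0.07342306  0.20155935]
(array([ 0.00378066, -0.00359947,  0.01263535]), array([ 0.00131172, -0.00504173, -0.00429207]))
```

```bash
python3 -m crank '[[0.004,-0.0035,0.0126,0,-0.005,-0.004,1],[0.004,-0.0035,0.0126,0,-0.005,-0.004,1]]'; python3 - <<'E'
from h import *
p,R=cur();s=get_state();print(p,s["q"].round(3),bay(p));b=bay([.552,-.1115,0])
for h in (.1,.05,.012):print(delta(unbay([b[0]-.089,b[1],h]),want(np.radians(30),1)))
T=cam("top");S=cam("side")
cv2.imwrite("pics/t1.png",T["pixels"][...,::-1]);cv2.imwrite("pics/s1.png",S["pixels"][...,::-1])
E
```

```text
t: 1.8
eef_pos: [0.4628, -0.1175, 0.1991]
ee_rot: [-1.575, 1.05, 0.057]
force: [0.2, -0.5, -0.9]
width: 0.0876
[ 0.46279683 -0.11753515  0.19909109] [ 0.228 -0.254 -0.922  0.222 -0.397 -1.921] [-0.26115006 -0.06173934  0.19909109]
(array([0.0861616 , 0.0489383 , 0.00114259]), array([ 0.00376526, -0.00024136, -0.00296239]))
(array([0.12953673, 0.07380972, 0.00124694]), array([ 0.00376526, -0.00024136, -0.00296239]))
(array([0.16250182, 0.092712  , 0.00132625]), array([ 0.00376526, -0.00024136, -0.00296239]))
```

View pics/s1.png

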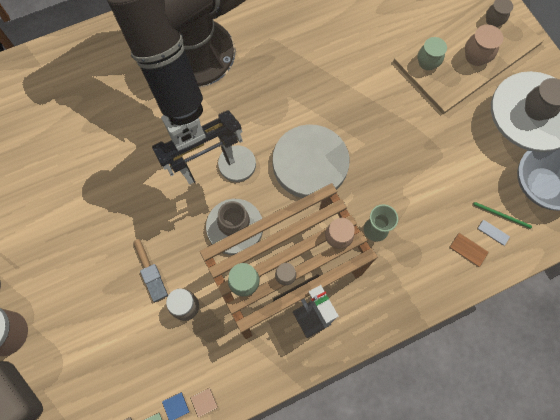

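```bash
python3 -m crank '[[0.02,0.003,0.001,0.003,0,-0.003,1],[0.05,0.018,0.001,0.003,0,-0.003,1],[0.08,0.035,0.001,0.003,0,-0.003,1],[0.11,0.052,0.001,0.003,0,-0.003,1],[0.134,0.066,0.001,0.003,0,-0.003,1],[0.144,0.072,0.001,0.003,0,-0.003,1],[0.154,0.078,0.001,0.003,0,-0.003,1],[0.161,0.082,0.001,0.003,0,-0.003,1],[0.167,0.085,0.001,0.003,0,-0.003,1],[0.167,0.085,0.001,0.003,0,-0.003,1]]'; python3 - <<'E'
from h import *
p,R=cur();s=get_state();print(p,s["q"].round(3),bay(p),s["force"])
for h in (.009,):
  print(delta(unbay([-.2408,-.0608,h]),want(np.radians(30),1)))
T=cam("top");S=cam("side")
cv2.imwrite("pics/t2.png",cv2.resize(T["pixels"][160:340,230:430,::-1],None,fx=3,fy=3));cv2.imwrite("pics/s2.png",cv2.resize(S["pixels"][130:280,130:310,::-1],None,fx=4,fy=4))
E
```

```text
t: 3.15
eef_pos: [0.4519, -0.1278, 0.0519]
ee_rot: [-1.492, 1.087, 0.145]
force: [0.3, -0.0, -0.2]
width: 0.0877
[ 0.45191645 -0.12775157  0.05186204] [ 0.145  0.068 -1.016 -0.028 -0.003 -1.621] [-0.27259548 -0.07131849  0.05186204] [ 0.31892938 -0.04817801 -0.2132694 ]
(array([ 0.05310177, -0.00830919,  0.00836092]), array([-0.00158853,  0.04086725, -0.04181869]))
```

View pics/s2.png

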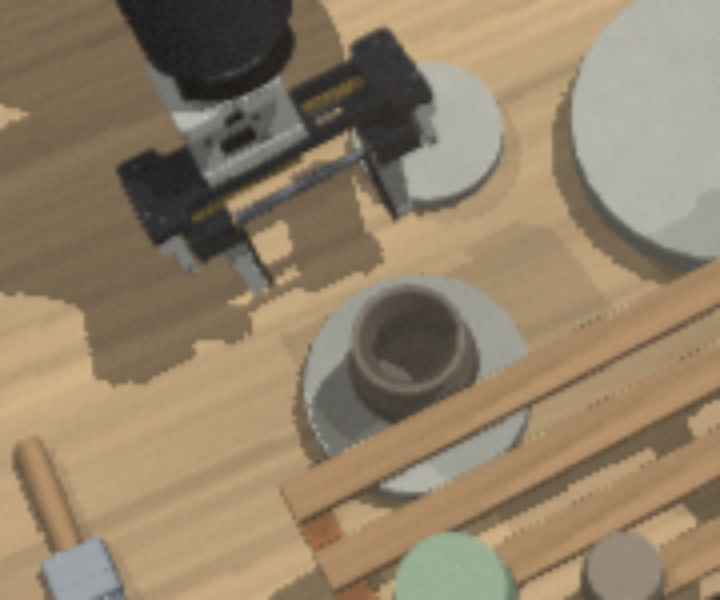

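View pics/t2.png

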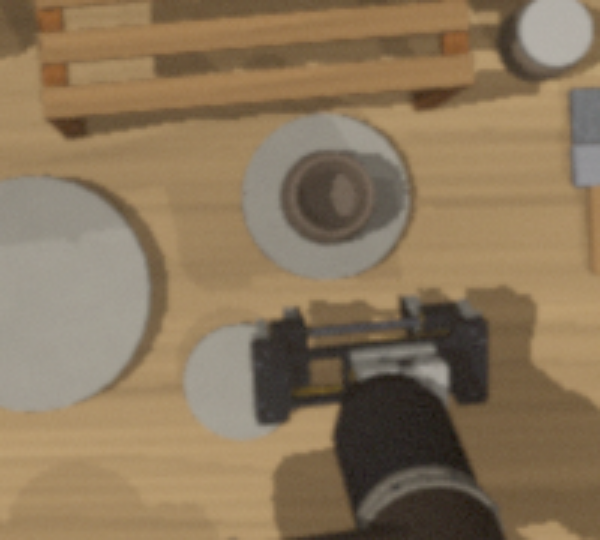

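```bash
cat > kin.py <<'E'
from h import *
from scipy.optimize import least_squares
D=[([-8.75903365e-01,3.59378645e-01,1.10401226e-02,-3.20392593e-04,-1.22410823e+00,-2.88116266e-01],[.26683942,-.61947427,.22562523],[0.10763508,1.56911864,2.08509899]),
([.196,-.255,-.902,.184,-.416,-1.859],[0.45885445,-0.12946318,0.20155935],[-1.581,1.051,.047]),
([.228,-.254,-.922,.222,-.397,-1.921],[0.46279683,-0.11753515,0.19909109],[-1.575,1.05,.057]),
([.145,.068,-1.016,-.028,-.003,-1.621],[0.45191645,-0.12775157,0.05186204],[-1.492,1.087,.145])]
Y=lambda a:Ro.from_rotvec([0,a,0]);X=lambda a:Ro.from_rotvec([a,0,0]);Z=lambda a:Ro.from_rotvec([0,0,a])
def fk(q,P,s4=1,s6=1,k=0):
    a,d,h,L1,L2,o,L3,d2=P[:8]
    A=Z(q[0]);B=A*Y(q[1]);C=A*Y(q[1]-q[2]);W=C*X(s4*q[3]);E=W*Y(-q[4]);F=E*X(s6*q[5]+k)
    return A.apply([a,d,h])+B.apply([0,0,L1])+C.apply([L2,0,o])+F.apply([L3,0,0]),F
E
python3 - <<'E'
from kin import *
for q,p,e in D:
  R=Ro.from_euler("xyz",e)
  for s4 in(1,-1):
   for s6 in (1,-1):
    F=fk(q,np.zeros(8),s4,s6)[1];r=(F.inv()*R).as_rotvec();print(s4,s6,r.round(3),end=" | ")
  print()
f=lambda P:np.concatenate([fk(q,P)[0]-p for q,p,e in D])
print(Ro.from_euler("xyz",D[0][2]).as_matrix())
E
```

```text
1 1 [-2.565e+00 -1.000e-03 -0.000e+00] | 1 -1 [-3.141e+00 -1.000e-03  0.000e+00] | -1 1 [-2.565  0.    -0.   ] | -1 -1 [3.142 0.    0.   ] | 
1 1 [ 0.239  0.148 -0.001] | 1 -1 [2.797 0.061 0.201] | -1 1 [ 0.576 -0.    -0.001] | -1 -1 [ 3.141e+00  1.000e-03 -0.000e+00] | 
1 1 [0.289 0.171 0.   ] | 1 -1 [2.722 0.081 0.223] | -1 1 [ 0.7 -0.   0. ] | -1 -1 [ 3.141e+00 -0.000e+00 -1.000e-03] | 
1 1 [ 0.157 -0.     0.   ] | 1 -1 [-3.085  0.     0.   ] | -1 1 [ 0.101  0.    -0.   ] | -1 -1 [-3.141 -0.    -0.   ] | 
[[-8.25300458e-04 -9.18443986e-01 -3.95550203e-01]
 [ 1.46065379e-03 -3.95551023e-01  9.18442842e-01]
 [-9.99998593e-01  1.80229394e-04  1.66797713e-03]]
```

```bash
cat >> kin.py <<'E'
def FK(q,P):return fk(q,P,-1,-1,np.pi)
LO=np.array([-3.07,-1.43,-1.02,-3.03,-3.05,-3.03])+.02;HI=np.array([3.07,2.12,1.25,1.67,0,3.03])-.02
HI[4]=-.03
f=lambda P:np.concatenate([FK(q,P)[0]-p for q,p,e in D]+[(np.array(P)-[0,-.19,.3,.4,.4,0,.25,0])*1e-3])
S_=least_squares(f,[0,-.19,.3,.4,.4,0,.25,0]);P=S_.x
def ik(p,R,q0):
    best=None
    for s in range(6):
        q=np.clip(np.array(q0)+np.random.default_rng(s).normal(0,.3*(s>0),6),LO,HI)
        r=least_squares(lambda q:np.concatenate([FK(q,P)[0]-p,.3*(FK(q,P)[1].inv()*R).as_rotvec()]),q,bounds=(LO,HI))
        if best is None or r.cost<best.cost:best=r
    return best.x,np.sqrt(2*best.cost)
E
python3 - <<'E'
from kin import *
print(P.round(4),abs(f(P)[:12]).max())
q0=D[3][0]
def hd(lean,yw):return want(np.radians(lean),1,np.radians(yw)-YAW)
c=np.array([.552,-.1115,0])
for yw in (3.3,20,35,45,55):
  for lean in (20,25,30,35):
    u=np.array([np.cos(np.radians(yw)),np.sin(np.radians(yw)),0])
    o=[]
    for b in(.069,.085):
        q,e=ik(c-b*u+[0,0,.009],hd(lean,yw),q0);o+=[round(e,4),q.round(2)]
    print(yw,lean,o)
print("straight")
for bx in (-.111,-.08,-.05,-.01):
  for lean in (20,25,30,35):
    q,e=ik(unbay([bx-.069,0,.009]),want(np.radians(lean),1),q0);print(bx,lean,round(e,4),q.round(2))
E
```

```text
[-0.0889 -0.1832  0.3905  0.6571  0.5503 -0.0385  0.5426  0.    ] 0.014223646114322114
3.3 20 [np.float64(0.0), array([ 0.2 ,  0.23, -0.89,  0.43, -0.12, -2.13]), np.float64(0.0), array([ 0.21,  0.21, -0.92,  0.5 , -0.11, -2.21])]
3.3 25 [np.float64(0.0111), array([ 0.19,  0.22, -0.94,  1.32, -0.05, -3.01]), np.float64(0.0127), array([ 0.2 ,  0.2 , -0.96,  1.31, -0.04, -3.01])]
3.3 30 [np.float64(0.0173), array([ 0.1 ,  0.27, -1.  , -3.01, -0.2 ,  1.4 ]), np.float64(0.0219), array([ 0.11,  0.25, -1.  , -3.01, -0.15,  1.4 ])]
3.3 35 [np.float64(0.0336), array([ 0.03,  0.3 , -1.  , -2.84, -0.28,  1.31]), np.float64(0.0392), array([-0.02,  0.29, -1.  , -2.68, -0.27,  1.19])]
20 20 [np.float64(0.0), array([-0.05,  0.28, -0.79, -0.67, -0.22, -0.54]), np.float64(0.0), array([-0.07,  0.27, -0.81, -0.71, -0.22, -0.48])]
20 25 [np.float64(0.0), array([-0.11,  0.3 , -0.85, -1.44, -0.19,  0.29]), np.float64(0.0), array([-0.13,  0.29, -0.87, -1.47, -0.2 ,  0.34])]
20 30 [np.float64(0.0), array([-0.18,  0.33, -0.91, -2.03, -0.29,  0.95]), np.float64(0.0), array([-0.21,  0.33, -0.92, -2.02, -0.3 ,
[... 2030 characters left out ...]
1  -3.01]
-0.111 35 0.0373 [ 0.18  0.36 -1.   -3.01 -0.38  1.35]
-0.08 20 0.0 [ 0.33  0.31 -0.75  0.49 -0.2  -2.32]
-0.08 25 0.0062 [ 0.35  0.3  -0.82  1.17 -0.12 -3.01]
-0.08 30 0.0297 [ 0.32  0.28 -0.83  1.21 -0.1  -3.01]
-0.08 35 0.0356 [ 0.18  0.37 -0.94 -3.01 -0.34  1.35]
-0.05 20 0.0 [ 0.31  0.34 -0.69  0.41 -0.22 -2.21]
-0.05 25 0.0021 [ 0.34  0.33 -0.78  1.18 -0.12 -3.01]
-0.05 30 0.0258 [ 0.31  0.32 -0.78  1.22 -0.1  -3.01]
-0.05 35 0.0339 [ 0.18  0.39 -0.89 -3.01 -0.3   1.35]
-0.01 20 0.0 [ 0.29  0.38 -0.62  0.32 -0.25 -2.1 ]
-0.01 25 0.0 [ 0.31  0.37 -0.71  1.   -0.13 -2.8 ]
-0.01 30 0.0203 [ 0.3   0.36 -0.72  1.23 -0.1  -3.01]
-0.01 35 0.0443 [ 0.27  0.35 -0.73  1.26 -0.07 -3.01]
```

```bash
cat > log.py <<'E'
from h import *
import json
s=get_state();open("log.jsonl","a").write(json.dumps([list(map(float,s[k])) for k in("q","eef_pos","ee_rot")])+"\n")
print("q",s["q"].round(3),"p",s["eef_pos"].round(4),"F",s["force"].round(1),"bay",bay(s["eef_pos"]).round(4))
E
python3 log.py
python3 -m crank '[[-0.03,-0.017,0,0,0,0,1],[-0.06,-0.035,0,0,0,0,1],[-0.086,-0.05,0,0,0,0,1],[-0.086,-0.05,0,0,0,0,1]]'; python3 log.py
python3 - <<'E'
from h import *
u=np.array([np.cos(np.radians(45)),np.sin(np.radians(45)),0]);c=np.array([.552,-.1115,0])
print(delta(c-.1*u+[0,0,.18],want(np.radians(30),1,np.radians(45)-YAW)))
E
```

```text
q [ 0.145  0.069 -1.016 -0.028 -0.003 -1.621] p [ 0.452  -0.1278  0.0519] F [ 0.2 -0.3 -0.2] bay [-0.2725 -0.0713  0.0519]
t: 3.75
eef_pos: [0.4582, -0.1311, 0.154]
ee_rot: [-1.493, 1.082, 0.144]
force: [-0.6, 0.5, -0.4]
width: 0.0877
q [ 0.13  -0.147 -0.861 -0.019 -0.369 -1.618] p [ 0.4582 -0.1311  0.154 ] F [-0.6  0.5 -0.4] bay [-0.2665 -0.075   0.154 ]
(array([-0.01568548, -0.03002338, -0.05176652]), array([-0.63784386, -0.31316647, -0.02175215]))
```

```bash
python3 -m crank '[[-0.01,-0.01,-0.01,-0.1,-0.05,-0.004,1],[-0.012,-0.015,-0.02,-0.22,-0.11,-0.007,1],[-0.014,-0.02,-0.03,-0.34,-0.17,-0.011,1]]'; python3 log.py
python3 - <<'E'
from h import *
u=np.array([np.cos(np.radians(45)),np.sin(np.radians(45)),0]);c=np.array([.552,-.1115,0])
print(delta(c-.1*u+[0,0,.18],want(np.radians(30),1,np.radians(45)-YAW)))
E
```

```text
t: 4.12
eef_pos: [0.464, -0.1572, 0.1657]
ee_rot: [-1.51, 1.088, 0.409]
force: [-0.5, -0.1, -0.5]
width: 0.0874
q [-0.161 -0.045 -0.57  -0.414 -0.672 -0.784] p [ 0.464  -0.1572  0.1657] F [-0.5 -0.1 -0.5] bay [-0.2622 -0.1014  0.1657]
(array([-0.00990483, -0.01366419, -0.02903806]), array([-0.39065391, -0.1829465 , -0.03456556]))
```

```bash
python3 -m crank '[[-0.004,-0.005,-0.01,-0.1,-0.045,-0.01,1],[-0.007,-0.009,-0.02,-0.2,-0.09,-0.02,1],[-0.01,-0.0136,-0.029,-0.3,-0.14,-0.027,1],[-0.01,-0.0136,-0.029,-0.39,-0.183,-0.0345,1],[-0.01,-0.0136,-0.029,-0.39,-0.183,-0.0345,1]]'; python3 log.py
python3 - <<'E'
import json
from kin import *
L=[json.loads(l) for l in open("log.jsonl")]
D2=D+[tuple(l) for l in L]
def FK2(q,P):
    p,R=fk(q,P,-1,-1,np.pi);C=Z(q[0])*Y(q[1]-q[2])*X(-q[3])*Y(-q[4]);
    return p+C.apply([0,P[9],P[10]])+(Z(q[0])*Y(q[1])).apply([P[7],0,0]),R
g=lambda P:np.concatenate([FK2(q,P)[0]-p for q,p,e in D2]+[(np.array(P)-[0,-.19,.3,.4,.4,0,.25,0,0,0,0])*1e-3])
r=least_squares(g,[0,-.19,.3,.4,.4,0,.25,0,0,0,0]);print(r.x.round(4));print((r.fun[:3*len(D2)].reshape(-1,3)*1000).round(1))
g=lambda P:np.concatenate([FK(q,P)[0]-p for q,p,e in D2]+[(np.array(P)-[0,-.19,.3,.4,.4,0,.25,0])*1e-3])
r=least_squares(g,[0,-.19,.3,.4,.4,0,.25,0]);print(r.x.round(4));print((r.fun[:3*len(D2)].reshape(-1,3)*1000).round(1))
E
```

```text
t: 4.75
eef_pos: [0.4812, -0.1834, 0.1789]
ee_rot: [-1.565, 1.049, 0.783]
force: [-0.2, -0.2, 0.3]
width: 0.0875
q [-0.389  0.109 -0.326 -0.578 -1.    -0.119] p [ 0.4812 -0.1834  0.1789] F [-0.2 -0.2  0.3] bay [-0.2466 -0.1285  0.1789]
[-1.200e-03  1.000e-04  1.990e-01  6.017e-01  4.642e-01  3.000e-04
  3.784e-01 -1.000e-04  0.000e+00 -1.919e-01  6.000e-04]
[[ 0.   0.   0. ]
 [-0.1 -0.1 -0.2]
 [ 0.1 -0.   0.2]
 [ 0.1  0.   0.1]
 [-0.1  0.  -0.1]
 [ 0.   0.   0.1]
 [ 0.  -0.1  0. ]
 [ 0.   0.  -0. ]]
[ 0.0512 -0.1858  0.2527  0.5358  0.4073 -0.0339  0.3916  0.    ]
[[-18.7  31.9 -33.8]
 [-12.4  -0.8 -43. ]
 [-16.5  -3.8 -46.3]
 [  0.7   6.1  12.9]
 [  0.6   6.1  12.7]
 [  4.    6.7  -9.2]
 [ 30.9 -11.9  41.9]
 [ 16.4 -27.1  64.7]]
```

```bash
cat >> kin.py <<'E'
def FK(q,P=None):
    C=Z(q[0])*Y(q[1]-q[2]);W=C*X(-q[3])*Y(-q[4]);F=W*X(-q[5]+np.pi)
    return np.array([0,0,.199])+(Z(q[0])*Y(q[1])).apply([0,0,.6017])+C.apply([.4642,0,0])+W.apply([.3784,-.1919,.0006]),F
def hd(lean,yw,sg=1):return want(np.radians(lean),sg,np.radians(yw)-YAW)
E
python3 - <<'E'
from kin import *
q0=get_state()["q"];c=np.array([.552,-.1115,0])
for yw in (3.3,20,35,45):
  for lean in (20,25,30,35):
    u=np.array([np.cos(np.radians(yw)),np.sin(np.radians(yw)),0])
    for sg in(1,-1):
     o=[]
     for b in(.069,.085):
        q,e=ik(c-b*u+[0,0,.009],hd(lean,yw,sg),q0);o+=[round(e,4),q.round(2)]
     print(yw,lean,sg,o)
print("straight")
for bx in (-.111,-.08,-.05,-.01):
  for yw in (3.3,-10,15):
   for lean in (20,25,30,35):
    u=np.array([np.cos(np.radians(yw)),np.sin(np.radians(yw)),0])
    print(bx,yw,lean,[(round(e,4),q.round(2)) for q,e in [ik(unbay([bx,0,.009])-.069*u,hd(lean,yw,sg),q0) for sg in (1,-1)]])
E
```

```text
3.3 20 1 [np.float64(0.0088), array([ 0.15,  0.22, -0.98,  0.19, -0.03, -1.85]), np.float64(0.0096), array([ 0.16,  0.2 , -1.  ,  0.15, -0.03, -1.82])]
3.3 20 -1 [np.float64(0.0088), array([ 0.15,  0.22, -0.98,  0.19, -0.03,  1.29]), np.float64(0.0096), array([ 0.16,  0.2 , -1.  ,  0.15, -0.03,  1.32])]
3.3 25 1 [np.float64(0.0127), array([ 0.14,  0.22, -0.88, -0.24, -0.03, -1.4 ]), np.float64(0.0128), array([ 0.13,  0.21, -0.9 , -0.28, -0.03, -1.36])]
3.3 25 -1 [np.float64(0.0127), array([ 0.14,  0.22, -0.88, -0.24, -0.03,  1.74]), np.float64(0.0128), array([ 0.13,  0.21, -0.9 , -0.28, -0.03,  1.78])]
3.3 30 1 [np.float64(0.0077), array([ 0.07,  0.22, -0.79, -0.62, -0.03, -0.95]), np.float64(0.0069), array([ 0.06,  0.2 , -0.81, -0.65, -0.03, -0.92])]
3.3 30 -1 [np.float64(0.0077), array([ 0.07,  0.22, -0.79, -0.62, -0.03,  2.19]), np.float64(0.0069), array([ 0.06,  0.2 , -0.81, -0.65, -0.03,  2.22])]
3.3 35 1 [np.float64(0.0), array([-0.12,  0.21, -0.7 , -1.05, -0.12, -0.38]), np.float64(0.0), array([-0.15,  0.19, -0.71, -1.09, -0.14, -0.31])]
3.3 35 -1 [np.float64(0.0), array([-0.1
[... 10498 characters left out ...]
0.1 ,  1.18])), (np.float64(0.0462), array([-0.06,  0.39, -0.47, -1.54, -0.03,  3.01]))]
-0.01 15 20 [(np.float64(0.0), array([ 0.19,  0.4 , -0.55, -0.09, -0.27, -1.42])), (np.float64(0.0), array([ 0.19,  0.4 , -0.55, -0.09, -0.27,  1.72]))]
-0.01 15 25 [(np.float64(0.0), array([ 0.18,  0.39, -0.58, -0.2 , -0.17, -1.31])), (np.float64(0.0), array([ 0.18,  0.39, -0.58, -0.2 , -0.17,  1.83]))]
-0.01 15 30 [(np.float64(0.0), array([ 0.15,  0.39, -0.54, -0.44, -0.14, -1.03])), (np.float64(0.0), array([ 0.15,  0.39, -0.54, -0.44, -0.14,  2.11]))]
-0.01 15 35 [(np.float64(0.0), array([ 0.04,  0.38, -0.47, -0.79, -0.17, -0.6 ])), (np.float64(0.0), array([ 0.04,  0.38, -0.47, -0.79, -0.17,  2.54]))]
```

```bash
python3 - <<'E'
from kin import *
q=get_state()["q"];c=np.array([.552,-.1115,0]);R=hd(36,16)
u=np.array([np.cos(np.radians(16)),np.sin(np.radians(16)),0]);e=unbay([-.01,0,0])
pts=[c-.083*u+[0,0,z] for z in(.18,.13,.08,.04,.009)]+[c-.0686*u+[0,0,.009]+(e-c)*k for k in np.linspace(0,1,6)]+[e-.15*u+[0,0,.009],e-.19*u+[0,0,.15]]
for p in pts:
    q,er=ik(p,R,q);print(p.round(3),round(er,4),q.round(2))
for z in (.18,):print(delta(c-.083*u+[0,0,z],R))
E
```

```text
[ 0.472 -0.134  0.18 ] 0.0 [-0.09 -0.14 -0.67 -0.47 -0.49 -0.85]
[ 0.472 -0.134  0.13 ] 0.0 [-0.15 -0.04 -0.67 -0.62 -0.43 -0.64]
[ 0.472 -0.134  0.08 ] 0.0 [-0.23  0.07 -0.65 -0.83 -0.4  -0.36]
[ 0.472 -0.134  0.04 ] 0.0 [-0.32  0.17 -0.64 -1.   -0.41 -0.1 ]
[ 0.472 -0.134  0.009] 0.0 [-0.39  0.25 -0.62 -1.14 -0.42  0.1 ]
[ 0.486 -0.13   0.009] 0.0 [-0.36  0.26 -0.61 -1.13 -0.4   0.07]
[ 0.518 -0.116  0.009] 0.0 [-0.28  0.28 -0.58 -1.11 -0.36 -0.02]
[ 0.549 -0.102  0.009] 0.0 [-0.2   0.3  -0.54 -1.07 -0.32 -0.12]
[ 0.581 -0.088  0.009] 0.0 [-0.13  0.33 -0.51 -1.02 -0.28 -0.23]
[ 0.612 -0.074  0.009] 0.0 [-0.06  0.35 -0.48 -0.96 -0.24 -0.35]
[ 0.644 -0.06   0.009] 0.0 [ 0.    0.38 -0.44 -0.89 -0.21 -0.47]
[ 0.566 -0.083  0.009] 0.0 [-0.13  0.31 -0.53 -1.05 -0.28 -0.2 ]
[ 0.527 -0.094  0.15 ] 0.0 [ 0.07 -0.03 -0.69 -0.4  -0.32 -1.01]
(array([ 0.01311681, -0.02478239,  0.04119608]), array([ 0.41734271,  0.27361417, -0.10484892]))
```

```bash
python3 -m crank '[[0.003,-0.006,0.01,0.1,0.07,-0.025,1],[0.007,-0.012,0.02,0.21,0.14,-0.052,1],[0.01,-0.018,0.031,0.32,0.21,-0.08,1],[0.013,-0.025,0.041,0.417,0.274,-0.105,1],[0.013,-0.025,0.041,0.417,0.274,-0.105,1],[0.013,-0.025,0.041,0.417,0.274,-0.105,1]]'; python3 log.py
python3 - <<'E'
from kin import *
c=np.array([.552,-.1115,0]);R=hd(36,16)
u=np.array([np.cos(np.radians(16)),np.sin(np.radians(16)),0])
for z in (.1,.05,.009):print(delta(c-.083*u+[0,0,z],R))
E
```

```text
t: 5.5
eef_pos: [0.4725, -0.1332, 0.1821]
ee_rot: [-1.576, 0.939, 0.28]
force: [-1.1, -0.8, 0.0]
width: 0.0876
q [-0.089 -0.139 -0.665 -0.467 -0.492 -0.845] p [ 0.4725 -0.1332  0.1821] F [-1.1 -0.8  0. ] bay [-0.2523 -0.078   0.1821]
(array([ 0.06592621,  0.04898288, -0.00075463]), array([0.00593365, 0.00042314, 0.00312519]))
(array([ 0.10628505,  0.07849795, -0.00059697]), array([0.00593365, 0.00042314, 0.00312519]))
(array([ 0.1393793 ,  0.1027003 , -0.00046768]), array([0.00593365, 0.00042314, 0.00312519]))
```

```bash
python3 -m crank '[[0.02,0.015,-0.0005,0.006,0,0.003,1],[0.042,0.031,-0.0005,0.006,0,0.003,1],[0.064,0.047,-0.0005,0.006,0,0.003,1],[0.086,0.0635,-0.0005,0.006,0,0.003,1],[0.106,0.0785,-0.0005,0.006,0,0.003,1],[0.12,0.0885,-0.0005,0.006,0,0.003,1],[0.13,0.096,-0.0005,0.006,0,0.003,1],[0.135,0.0995,-0.0005,0.006,0,0.003,1],[0.138,0.1017,-0.0005,0.006,0,0.003,1],[0.138,0.1017,-0.0005,0.006,0,0.003,1]]'; python3 log.py
python3 - <<'E'
from kin import *
c=np.array([.552,-.1115,0]);R=hd(36,16)
u=np.array([np.cos(np.radians(16)),np.sin(np.radians(16)),0])
for d in (.083,.0686):print(delta(c-d*u+[0,0,.009],R))
T=cam("top");S=cam("side")
cv2.imwrite("pics/t3.png",cv2.resize(T["pixels"][160:340,230:430,::-1],None,fx=3,fy=3));cv2.imwrite("pics/s3.png",cv2.resize(S["pixels"][130:280,130:310,::-1],None,fx=4,fy=4))
E
```

```text
t: 6.75
eef_pos: [0.4722, -0.1357, 0.01]
ee_rot: [-1.568, 0.943, 0.278]
force: [0.1, -0.0, -0.7]
width: 0.0878
q [-0.396  0.248 -0.621 -1.131 -0.417  0.095] p [ 0.4722 -0.1357  0.01  ] F [ 0.1 -0.  -0.7] bay [-0.2528 -0.0804  0.01  ]
(array([0.00101801, 0.00024669, 0.0012639 ]), array([-0.00370957, -0.00070464, -0.00088382]))
(array([ 0.0094718 , -0.01141054,  0.00131309]), array([-0.00370957, -0.00070464, -0.00088382]))
```

View pics/s3.png

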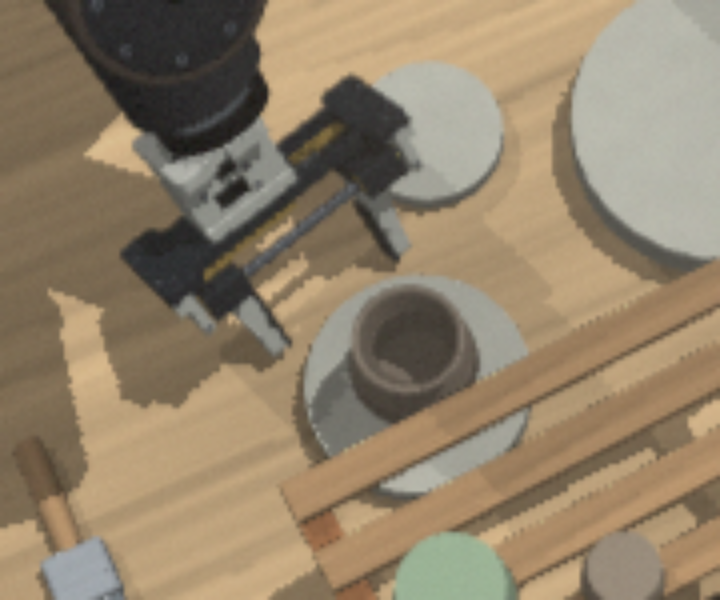

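View pics/t3.png

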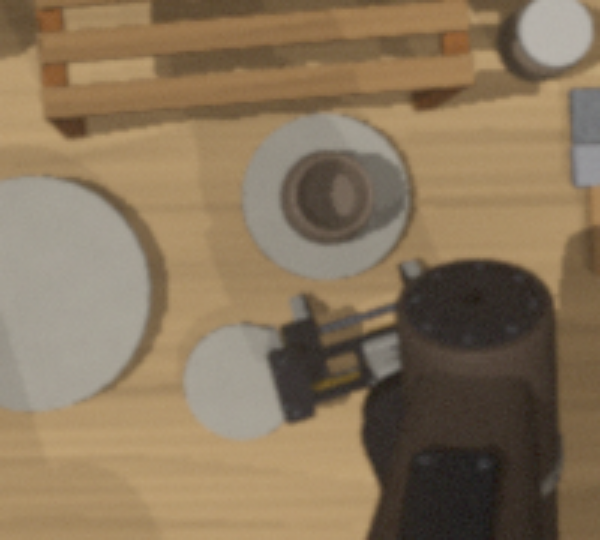

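```bash
python3 -m crank '[[0.0034,-0.0032,0.0013,-0.003,0,-0.001,1],[0.0051,-0.0057,0.0013,-0.003,0,-0.001,1],[0.0069,-0.0079,0.0013,-0.003,0,-0.001,1],[0.0081,-0.0095,0.0013,-0.003,0,-0.001,1],[0.0092,-0.0111,0.0013,-0.003,0,-0.001,1],[0.0104,-0.0127,0.0015,-0.003,0,-0.001,1],[0.0116,-0.0143,0.0018,-0.003,0,-0.001,1],[0.0128,-0.016,0.002,-0.003,0,-0.001,1],[0.0142,-0.018,0.0023,-0.003,0,-0.001,1],[0.0157,-0.02,0.0026,-0.003,0,-0.001,1]]'; python3 log.py
cat > look.py <<'E'
import sys
from kin import *
n=sys.argv[1]
T=cam("top");S=cam("side")
cv2.imwrite(f"pics/t{n}.png",cv2.resize(T["pixels"][110:290,250:430,::-1],None,fx=3,fy=3));cv2.imwrite(f"pics/s{n}.png",cv2.resize(S["pixels"][150:340,170:350,::-1],None,fx=3,fy=3))
np.save(f"T{n}.npy",T["pixels"]);np.save(f"S{n}.npy",S["pixels"])
E
python3 look.py 4
python3 - <<'E'
from kin import *
c=np.array([.552,-.1115,0]);R=hd(36,16)
u=np.array([np.cos(np.radians(16)),np.sin(np.radians(16)),0]);e=unbay([-.01,0,0])
for k in (0,.2,.4,.6,.8,1):a,w=delta(c-.0686*u+[0,0,.009]+k*(e-c),R);print(k,a.round(4),w.round(4))
E
```

```text
t: 8.1
eef_pos: [0.4949, -0.1261, 0.0091]
ee_rot: [-1.573, 0.943, 0.277]
force: [-4.8, -4.3, 2.0]
width: 0.0875
q [-0.338  0.264 -0.598 -1.123 -0.385  0.043] p [ 0.4949 -0.1261  0.0091] F [-4.8 -4.3  2. ] bay [-0.2296 -0.0722  0.0091]
0 [-0.0057  0.0081 -0.0018] [ 0.0004 -0.0013 -0.0005]
0.2 [ 0.0144 -0.0196  0.003 ] [ 0.0004 -0.0013 -0.0005]
0.4 [ 0.0345 -0.0473  0.0077] [ 0.0004 -0.0013 -0.0005]
0.6 [ 0.0546 -0.075   0.0125] [ 0.0004 -0.0013 -0.0005]
0.8 [ 0.0747 -0.1027  0.0172] [ 0.0004 -0.0013 -0.0005]
1 [ 0.0948 -0.1304  0.022 ] [ 0.0004 -0.0013 -0.0005]
```

View pics/s4.png

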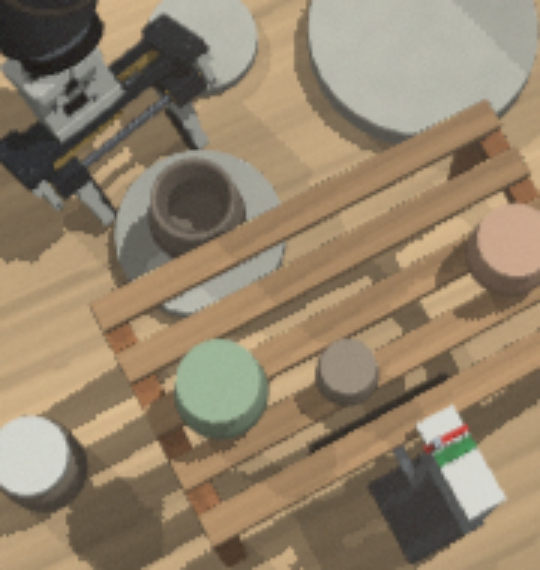

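View pics/t4.png

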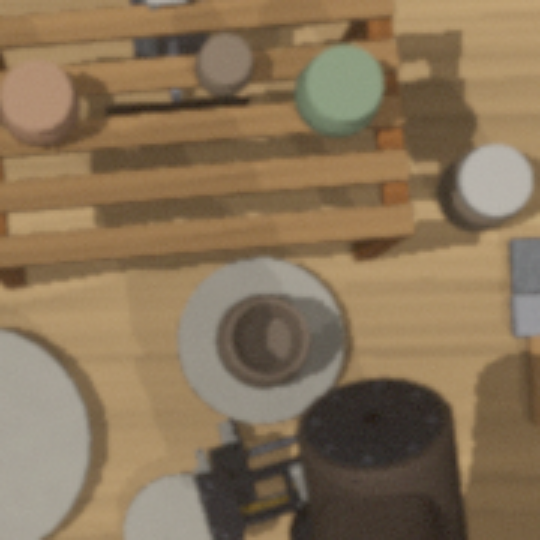

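```bash
python3 -m crank '[[0.0012,-0.0016,0.0003,0,0,0,1],[0.0029,-0.004,0.0007,0,0,0,1],[0.0052,-0.0072,0.0012,0,0,0,1],[0.0082,-0.0112,0.0019,0,0,0,1],[0.0111,-0.0152,0.0026,0,0,0,1],[0.014,-0.0192,0.0032,0,0,0,1],[0.0169,-0.0232,0.0039,0,0,0,1],[0.0198,-0.0272,0.0046,0,0,0,1],[0.0222,-0.0304,0.0051,0,0,0,1],[0.0239,-0.0328,0.0055,0,0,0,1]]'; python3 log.py
python3 look.py 5
```

```text
t: 9.45
eef_pos: [0.5321, -0.1093, 0.0089]
ee_rot: [-1.572, 0.943, 0.278]
force: [-6.8, -2.3, 3.8]
width: 0.0872
q [-0.242  0.289 -0.56  -1.09  -0.336 -0.069] p [ 0.5321 -0.1093  0.0089] F [-6.8 -2.3  3.8] bay [-0.1915 -0.0574  0.0089]
```

View pics/s5.png

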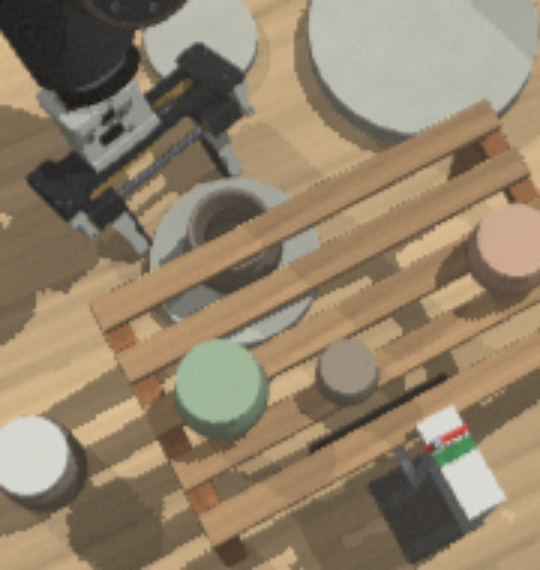

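View pics/t5.png

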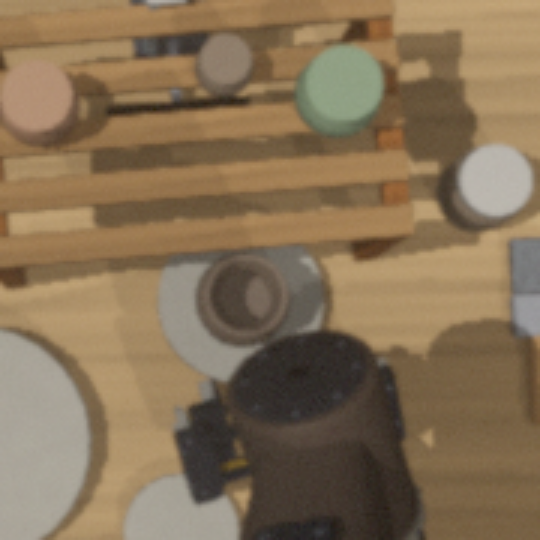

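```bash
python3 -m crank '[[0.0012,-0.0016,0.0004,0,0,0,1],[0.0033,-0.0045,0.0011,0,0,0,1],[0.0063,-0.0086,0.0022,0,0,0,1],[0.0096,-0.0132,0.0033,0,0,0,1],[0.0129,-0.0177,0.0044,0,0,0,1],[0.0162,-0.0222,0.0056,0,0,0,1],[0.0195,-0.0268,0.0067,0,0,0,1],[0.0228,-0.0314,0.0079,0,0,0,1],[0.0258,-0.0355,0.0089,0,0,0,1],[0.0282,-0.0388,0.0097,0,0,0,1]]'; python3 log.py
python3 look.py 6; python3 - <<'E'
from kin import *
p,R=cur();x=R.as_matrix()[:,0].copy();x[2]=0;u=x/np.linalg.norm(x);c=p+.0686*u;b=bay(c);print("bat bay",b)
print(delta(p+(unbay([-.03,0,0])-unbay([b[0],b[1],0]))+[0,0,.009-p[2]],hd(36,16)))
E
```

```text
t: 10.8
eef_pos: [0.5756, -0.0868, 0.0089]
ee_rot: [-1.572, 0.943, 0.278]
force: [-6.6, -2.8, 3.9]
width: 0.0876
q [-0.131  0.322 -0.516 -1.028 -0.276 -0.221] p [ 0.5756 -0.0868  0.0089] F [-6.6 -2.8  3.9] bay [-0.1468 -0.0375  0.0089]
bat bay [-0.07956575 -0.02224034  0.0089543 ]
(array([ 0.03122782, -0.04312926,  0.01077444]), array([ 0.00026778, -0.00046395, -0.00066606]))
```

View pics/s6.png

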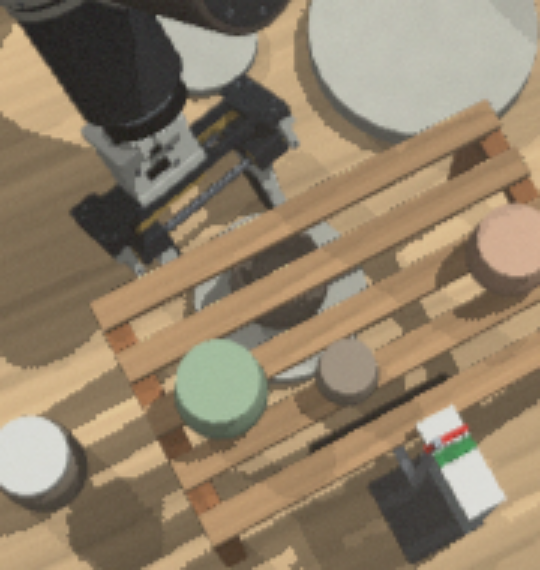

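View pics/t6.png

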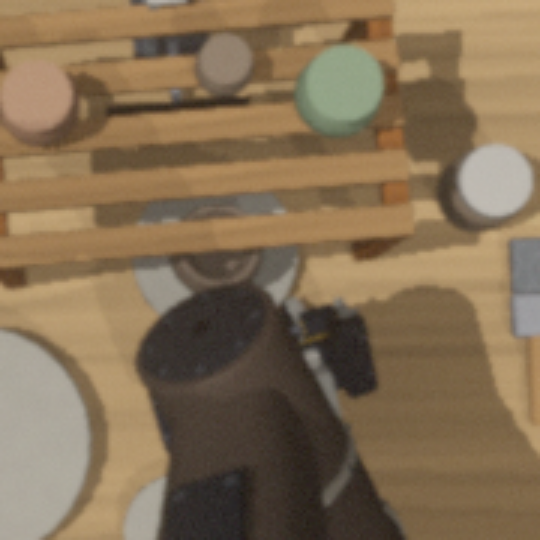

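```bash
python3 -m crank '[[0.0012,-0.0017,0.0004,0,0,0,1],[0.0037,-0.0052,0.0013,0,0,0,1],[0.0072,-0.0099,0.0025,0,0,0,1],[0.0109,-0.0151,0.0038,0,0,0,1],[0.0147,-0.0203,0.0051,0,0,0,1],[0.0184,-0.0254,0.0064,0,0,0,1],[0.0222,-0.0306,0.0076,0,0,0,1],[0.0256,-0.0353,0.0089,0,0,0,1],[0.0287,-0.0397,0.0099,0,0,0,1],[0.0306,-0.0423,0.0106,0,0,0,1]]'; python3 log.py
python3 look.py 7; python3 - <<'E'
from kin import *
p,R=cur();x=R.as_matrix()[:,0].copy();x[2]=0;u=x/np.linalg.norm(x);c=p+.0686*u;b=bay(c);print("bat bay",b)
print(delta(p+.01*BX-b[1]*BY+[0,0,.009-p[2]],hd(36,16)),R.inv().apply(.01*BX))
for n in "67":
  S=np.load(f"S{n}.npy");cv2.imwrite(f"pics/g{n}.png",cv2.resize(S[270:330,260:350,::-1],None,fx=8,fy=8,interpolation=cv2.INTER_CUBIC))
E
```

```text
t: 12.15
eef_pos: [0.6228, -0.0622, 0.0089]
ee_rot: [-1.571, 0.944, 0.279]
force: [-6.3, -2.4, 4.1]
width: 0.0879
q [-0.02   0.363 -0.47  -0.927 -0.217 -0.411] p [ 0.6228 -0.0622  0.0089] F [-6.3 -2.4  4.1] bay [-0.0983 -0.0156  0.0089]
bat bay [-0.03115158 -0.0003524   0.00894577]
(array([ 0.00572843, -0.00799098, -0.00185912]), array([ 9.38480129e-05, -2.55062615e-04, -8.98665936e-04])) [ 0.00572684 -0.00789625 -0.00220285]
```

View pics/s7.png

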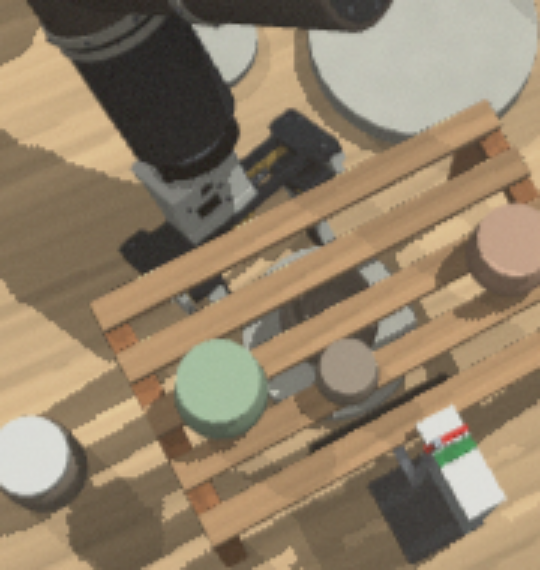

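View pics/g7.png

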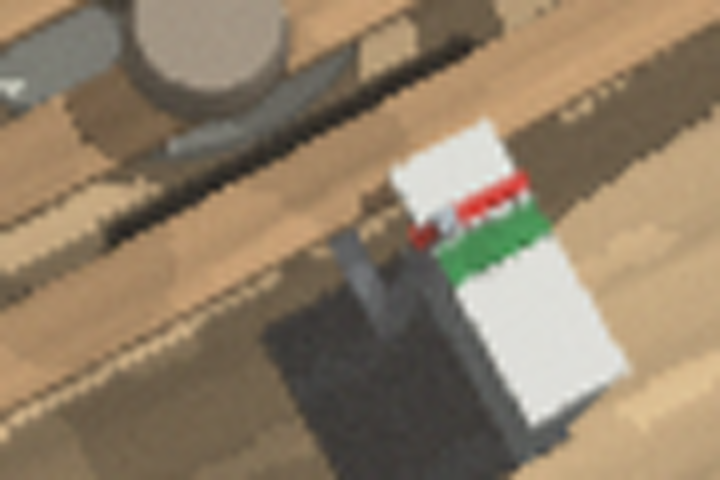

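```bash
python3 -m crank '[[0.0006,-0.0008,-0.0002,0,0,0,1],[0.0014,-0.0019,-0.0005,0,0,0,1],[0.0023,-0.0032,-0.0009,0,0,0,1],[0.0032,-0.0045,-0.0012,0,0,0,1],[0.004,-0.0056,-0.0015,0,0,0,1],[0.0046,-0.0064,-0.0018,0,0,0,1]]'; python3 log.py
python3 look.py 8; python3 - <<'E'
from kin import *
p,R=cur();x=R.as_matrix()[:,0].copy();x[2]=0;u=x/np.linalg.norm(x);c=p+.0686*u;b=bay(c);print("bat bay",b)
for n in "8":
  S=np.load(f"S{n}.npy");cv2.imwrite(f"pics/g{n}.png",cv2.resize(S[270:330,260:350,::-1],None,fx=8,fy=8,interpolation=cv2.INTER_CUBIC))
E
```

```text
t: 13.0
eef_pos: [0.63, -0.0611, 0.0086]
ee_rot: [-1.569, 0.945, 0.281]
force: [-7.3, -1.0, 4.8]
width: 0.0879
q [-0.012  0.371 -0.46  -0.91  -0.216 -0.434] p [ 0.63   -0.0611  0.0086] F [-7.3 -1.   4.8] bay [-0.091  -0.0149  0.0086]
bat bay [-0.02406806  0.00034382  0.00863611]
```

View pics/g8.png

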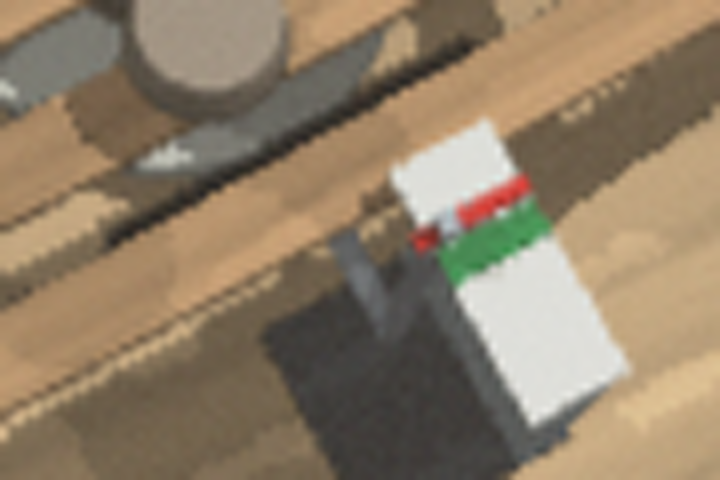

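View pics/t8.png

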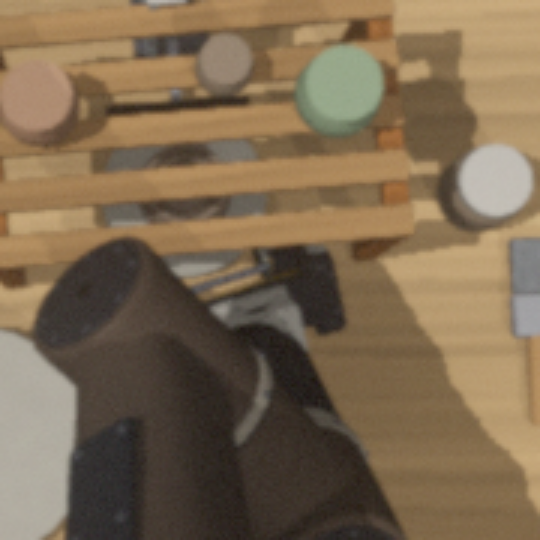

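```bash
cat > gauge.py <<'E'
from kin import *
def g(f,px):
    P=px.astype(int);r,gg,b=P[...,0],P[...,1],P[...,2]
    o={}
    for n,m in(("red",(r>120)&(gg<95)&(b<95)),("green",(gg>r+45)&(gg>b+25))):
        m=m.copy();m[:270]=0 if f is SS else m[:270];
        if f is SS: m[:, :290]=0;m[335:]=0;m[:,345:]=0
        else: m[:75]=0;m[115:]=0;m[:,:290]=0;m[:,320:]=0
        v,u=np.nonzero(m);
        if len(u)==0: o[n]=None;continue
        w=np.array([bay(onz(f,(a,c),.23))[0] for a,c in zip(u,v)])
        o[n]=(len(w),round(w.mean()*1e3,2),round(w.min()*1e3,1),round(w.max()*1e3,1))
    return o
TT=grab_frame("top");SS=grab_frame("side")
import sys
for n in sys.argv[1:]:
    for k,f in(("S",SS),("T",TT)):
        try:print(n,k,g(f,np.load(f"{k}{n}.npy" if n!="0" else ("side0.npy" if k=="S" else "top0.npy"))))
        except Exception as e:print(e)
print("now",g(SS,SS["pixels"]),g(TT,TT["pixels"]))
E
python3 gauge.py 0 4 6 7 8
```

```text
0 S {'red': (21, np.float64(113.2), np.float64(110.2), np.float64(116.0)), 'green': (51, np.float64(123.95), np.float64(120.0), np.float64(127.9))}
0 T {'red': (24, np.float64(115.27), np.float64(90.4), np.float64(118.3)), 'green': (22, np.float64(125.36), np.float64(122.7), np.float64(127.6))}
4 S {'red': (23, np.float64(113.06), np.float64(110.2), np.float64(115.0)), 'green': (57, np.float64(123.94), np.float64(119.6), np.float64(128.7))}
4 T {'red': (24, np.float64(116.62), np.float64(114.4), np.float64(119.5)), 'green': (26, np.float64(125.21), np.float64(122.5), np.float64(127.8))}
6 S {'red': (21, np.float64(113.25), np.float64(110.2), np.float64(115.0)), 'green': (59, np.float64(124.08), np.float64(119.6), np.float64(128.7))}
6 T {'red': (28, np.float64(114.33), np.float64(91.8), np.float64(119.9)), 'green': (26, np.float64(125.16), np.float64(122.3), np.float64(127.8))}
7 S {'red': (23, np.float64(113.35), np.float64(110.2), np.float64(116.2)), 'green': (61, np.float64(123.93), np.float64(119.0), np.float64(128.7))}
7 T {'red': (23, np.float64(116.7), np.float64(114.4), np.float64(119.7)), 'green': (26, np.float64(125.16), np.float64(122.3), np.float64(127.8))}
8 S {'red': (27, np.float64(114.79), np.float64(111.5), np.float64(117.2)), 'green': (62, np.float64(124.01), np.float64(119.0), np.float64(128.9))}
8 T {'red': (28, np.float64(117.3), np.float64(114.4), np.float64(120.3)), 'green': (21, np.float64(125.73), np.float64(123.1), np.float64(127.8))}
now {'red': (25, np.float64(114.99), np.float64(112.0), np.float64(117.2)), 'green': (61, np.float64(124.09), np.float64(119.6), np.float64(128.9))} {'red': (28, np.float64(117.4), np.float64(114.6), np.float64(120.5)), 'green': (20, np.float64(125.86), np.float64(123.9), np.float64(127.8))}
```

```bash
python3 -m crank '[[0.0006,-0.0008,-0.0002,0,0,0,1],[0.0014,-0.0019,-0.0005,0,0,0,1],[0.0022,-0.0031,-0.0009,0,0,0,1],[0.003,-0.0042,-0.0012,0,0,0,1],[0.0038,-0.0053,-0.0015,0,0,0,1],[0.0045,-0.0062,-0.0017,0,0,0,1],[0.0049,-0.0068,-0.0019,0,0,0,1],[0.0049,-0.0068,-0.0019,0,0,0,1]]'; python3 log.py
python3 look.py 9; python3 gauge.py;python3 - <<'E'
from kin import *
p,R=cur();x=R.as_matrix()[:,0].copy();x[2]=0;u=x/np.linalg.norm(x);c=p+.0686*u;b=bay(c);print("bat bay",b)
for n in "9":
  S=np.load(f"S{n}.npy");cv2.imwrite(f"pics/g{n}.png",cv2.resize(S[190:330,220:350,::-1],None,fx=5,fy=4,interpolation=cv2.INTER_CUBIC))
E
```

```text
t: 14.2
eef_pos: [0.6378, -0.0605, 0.0084]
ee_rot: [-1.568, 0.945, 0.283]
force: [-11.2, -1.3, 6.7]
width: 0.0877
q [-0.004  0.379 -0.45  -0.892 -0.214 -0.458] p [ 0.6378 -0.0605  0.0084] F [-11.2  -1.3   6.7] bay [-0.0832 -0.0147  0.0084]
now {'red': (30, np.float64(122.17), np.float64(119.0), np.float64(124.7)), 'green': (12, np.float64(126.87), np.float64(125.5), np.float64(127.9))} {'red': (28, np.float64(124.33), np.float64(121.7), np.float64(127.2)), 'green': None}
bat bay [-0.01632901  0.00060698  0.00840752]
```

View pics/g9.png

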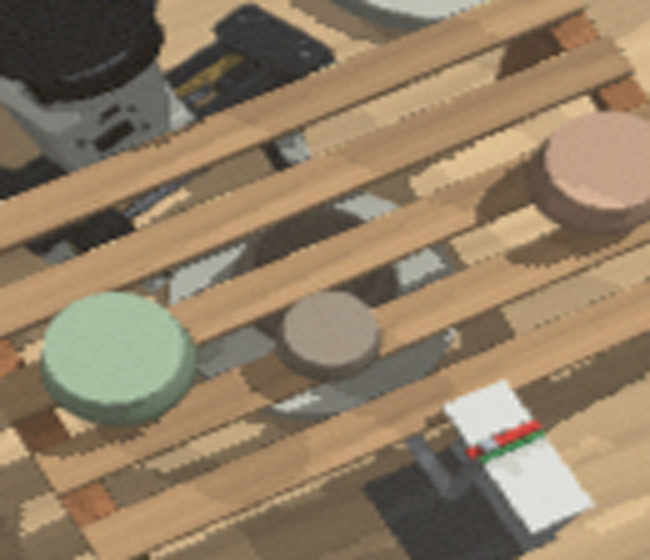

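```bash
python3 -m crank '[[0.0005,-0.0006,-0.0002,0,0,0,1],[0.0009,-0.0012,-0.0003,0,0,0,1],[0.0009,-0.0012,-0.0003,0,0,0,1]]'; python3 log.py; python3 gauge.py
python3 -m crank '[[-0.0006,0.0008,0,0,0,0,1],[-0.0015,0.002,0,0,0,0,1],[-0.003,0.004,0,0,0,0,1],[-0.005,0.0068,0,0,0,0,1],[-0.0075,0.0103,0,0,0,0,1],[-0.0105,0.0145,0,0,0,0,1],[-0.0145,0.02,0,0,0,0,1],[-0.02,0.0275,0,0,0,0,1],[-0.026,0.0358,0,0,0,0,1],[-0.029,0.04,0,0,0,0,1]]'; python3 log.py; python3 gauge.py; python3 look.py 10
```

```text
t: 14.78
eef_pos: [0.6391, -0.0603, 0.0083]
ee_rot: [-1.568, 0.946, 0.283]
force: [-11.8, -1.3, 7.0]
width: 0.0878
q [-0.003  0.381 -0.448 -0.889 -0.214 -0.463] p [ 0.6391 -0.0603  0.0083] F [-11.8  -1.3   7. ] bay [-0.0818 -0.0147  0.0083]
now {'red': (30, np.float64(123.49), np.float64(120.8), np.float64(125.9)), 'green': (6, np.float64(126.1), np.float64(119.2), np.float64(127.9))} {'red': (26, np.float64(125.53), np.float64(122.7), np.float64(127.9)), 'green': None}
t: 16.12
eef_pos: [0.5938, -0.0747, 0.0096]
ee_rot: [-1.571, 0.942, 0.278]
force: [0.1, 0.2, -0.0]
width: 0.0875
q [-0.081  0.335 -0.5   -0.994 -0.249 -0.295] p [ 0.5938 -0.0747  0.0096] F [ 0.1  0.2 -0. ] bay [-0.1279 -0.0265  0.0096]
now {'red': (30, np.float64(123.49), np.float64(120.8), np.float64(125.9)), 'green': (6, np.float64(124.62), np.float64(119.0), np.float64(127.7))} {'red': (24, np.float64(125.76), np.float64(123.1), np.float64(127.9)), 'green': None}
```

View pics/s10.png

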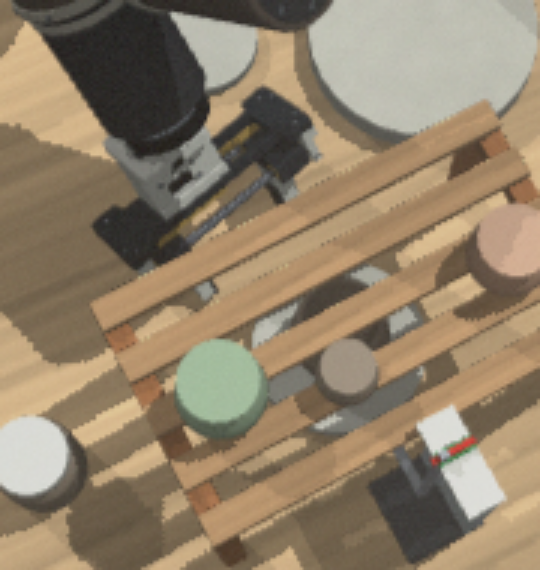

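```bash
python3 -m crank '[[-0.006,0.008,0,0,0,0,1],[-0.014,0.019,0,0,0,0,1],[-0.022,0.03,0,0,0,0,1],[-0.03,0.041,0,0,0,0,1],[-0.034,0.047,0,0,0,0,1],[-0.034,0.047,0,0,0,0,1],[-0.034,0.047,0,0,0,0,1]]'; python3 log.py; python3 gauge.py; python3 look.py 11
python3 - <<'E'
import cv2,numpy as np
a=np.load("T11.npy");cv2.imwrite("pics/t11b.png",cv2.resize(a[60:270,190:450,::-1],None,fx=3,fy=2.8))
E
```

```text
t: 17.2
eef_pos: [0.5393, -0.0904, 0.0095]
ee_rot: [-1.572, 0.942, 0.278]
force: [0.6, -0.6, -0.2]
width: 0.0876
q [-0.186  0.287 -0.564 -1.09  -0.302 -0.114] p [ 0.5393 -0.0904  0.0095] F [ 0.6 -0.6 -0.2] bay [-0.1833 -0.039   0.0095]
now {'red': (29, np.float64(123.45), np.float64(120.8), np.float64(125.9)), 'green': (5, np.float64(125.74), np.float64(119.2), np.float64(127.7))} {'red': (25, np.float64(125.84), np.float64(123.1), np.float64(127.9)), 'green': None}
```

View pics/t11b.png

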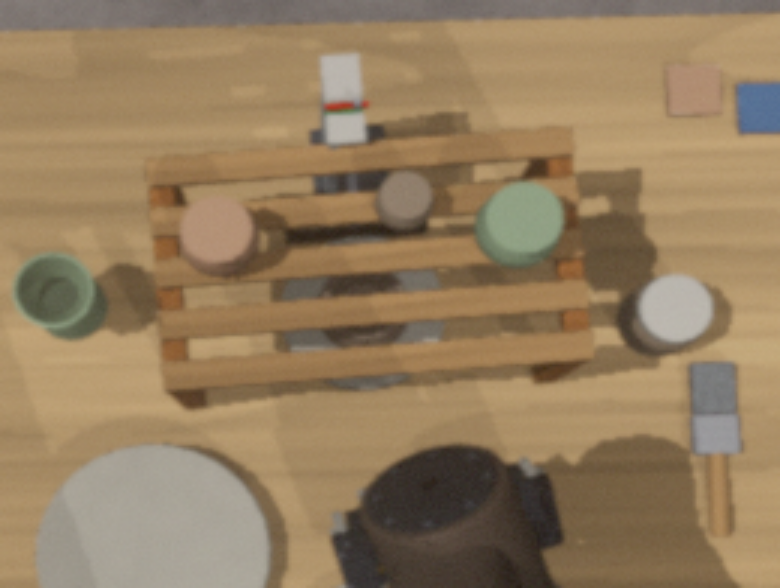

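View pics/s11.png

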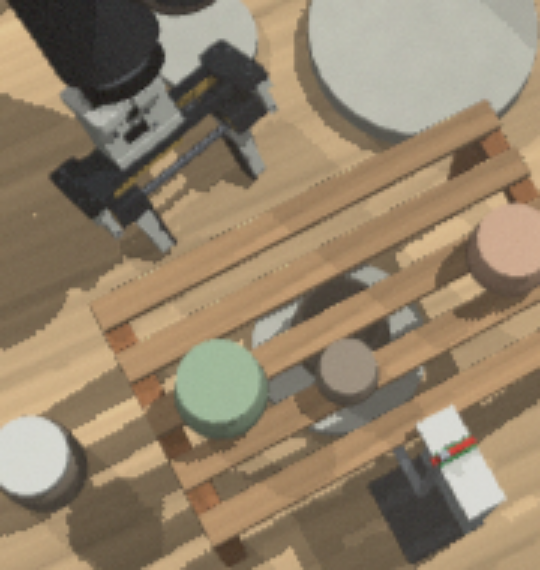

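```bash
python3 - <<'E'
from kin import *
T=cam("top");print(bay(onz(T,(280/3+190,293/2.8+60),.025)),bay(onz(T,(444/3+190,293/2.8+60),.025)))
a=np.load("top0.npy").astype(int);b=T["pixels"].astype(int);d=abs(a-b).max(2)>60
for n,(u0,u1,v0,v1) in dict(jar=(395,432,150,190),vase=(192,228,145,185),brush=(418,440,185,255)).items():print(n,d[v0:v1,u0:u1].sum())
print(job_done())
E
```

```text
[0.00504053 0.07386571 0.025     ] [-0.00710559 -0.07422757  0.025     ]
jar 0
vase 0
brush 0
the job is handed in; nothing more can be done
None
```

The bat and pot are under the shelf against the sprung stop, with the red pointer in the green band. I let go and handed the job in at about 17 s.

**What I did:** I cradled the bat's near rim between the open fingers, with the tool leaned back about 36°. I slid it under the shelf in slow steps, then pushed it straight against the stop. The first approach, at 30° lean, ran into the arm's joint limits before touching anything. I lifted clear and used a different tool heading.

**Last checks:**
- **Pointer:** about 10 mm pressed by the side camera, and the top camera also shows it on the band. The reading did not change after release.
- **Centring:** the bat's side edges sit at about +74 and -74 mm from the bay line, so it is centred to within a few millimetres.
- **Pot:** it looks centred on the bat. The slats partly hide it, so I judged this by eye and did not measure its shift. I did not see the tool touch it.
- **Bystanders:** the jar, vase and brush show no change in the top image.
- **Forces:** the end-of-move readings never went above about 14 N. The gripper finished about 10 cm clear of the bat, touching nothing.

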